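Level the crepe plate with its foot and hold the spirit level on it

TASK

The crepe plate is low on the side of its adjustable foot. Pick the spirit level up from the worktop, stand it on its base on the middle of the plate with its length in line with the foot's knob and let it go, then turn the knob until the bubble sits between the two black lines. Let go of the knob, press the level down on the plate with the fingers, firmly but not hard, and finish like that: the program ends while still pressing it there with the bubble between the lines. Leave the bottle, jar, mug and spatula alone.

Things in the scene. Friction and masses are not known exactly. Their poses are not given: they have to be found in the camera images.
- stand: The rubber feet of the crepe plate, fixed on the worktop. Origin: on the worktop under the middle of the plate. Its -x axis points from the middle towards the adjustable foot (235 mm away); z up. The two fixed feet stand 200 mm from the middle, 100 mm to the +x side and 173 mm to either y side.
- plate: The crepe maker, cold: round black cast iron plate (350 mm across, flat, top 130 mm above the worktop) on a steel drum (310 mm across) with three legs. It tips, by less than half a degree here, about the line through its two fixed feet as the adjustable foot is screwed. Origin: on that line, 15 mm above the worktop, 100 mm from the middle; axes like the stand's.
- plate_mid (a point): The middle of the plate's top face, 130 mm above the worktop; its axes are the plate's: -x towards the adjustable foot, z up. The level is to stand here, its x axis along this x axis (either way round).
- foot: The adjustable foot: upright M16 screw topped by a black fluted hand knob (40 mm across, red cap) 40 mm clear of the plate's edge. Origin: on its axis at the worktop. Turns stiffly (0.12 N m), stays where left, keeps its height. Turned CLOCKWISE seen from above it RAISES this side of the plate, 2 mm a full turn; level lies 1.4 to 3.5 rad clockwise from the start.
- knob (a point): Centre of the foot's knob, on its axis, 118 mm above the worktop: grip here, across any diameter. The knob spans 104 to 132 mm above the worktop; below it is a steel lug 42 mm across, top at 78 mm.
- level: Loose spirit level: red, 200 mm long (x), 24 wide (y), 40 tall (z), black ends, 0.38 kg, upright on its flat base. Origin: centre of the underside. Yellow-green vial along x in the middle (top at 38 mm) between cheeks 24 mm apart over all, 32 mm tall; the solid ends (33 to 100 mm either side of the middle) are 40 mm tall. Grip it across its width in the middle; press on the top of a solid end.
- bubble (a joint): Place of the pale bubble (18 mm long) along the level's x axis from the vial's middle, m, -0.017 to 0.017. It goes to the higher end, settling in about 1.5 s: 4 mm for each 1 mm per m of slope, so on the plate in line with the foot about 3.8 mm per rad of knob. The black lines are 11.5 mm either side of the middle: bubble between them from -0.0025 to 0.0025.
- oil: Green glass oil bottle with yellow cap, 64 mm across, 240 mm tall; origin under its centre. Bystander.
- sugar: White jar with lid, 80 mm across, 110 mm tall; origin under its centre. Bystander.
- mug: White mug, 80 mm across, 88 mm tall; origin under its centre. Bystander.
- spatula: Spatula with wooden handle, 280 mm long, lying along its x axis. Bystander.
Mind the look-alikes: they are no part of the job. What is meant by the level is not turquoise, and is the larger of those in its own colour.

How it is judged:
On the way, in this order (a step that is already met when the one before it is completed fails the run):
1. the level stands on the middle of the plate in line with the foot, let go (horizontal distance between level and plate_mid below 0.045 m and z of level in the frame of plate_mid below 0.003 m and angle between the x axis of level and the x axis of plate_mid, either way round below 0.2 rad and angle between the z axis of level and the z axis of plate_mid, either way round below 0.03 rad and contact force between level and plate above 2 N and contact force between the fingers and level below 0.3 N), for 0.3 s.
2. the knob is turned until the plate is level, the bubble rests between the lines, and the knob is let go (value of joint bubble between -0.0025 and 0.0025 m and angle between plate's own z axis and vertical below 0.0009 rad and angle between the x axis of level and the x axis of plate_mid, either way round below 0.2 rad and contact force between level and plate above 2 N and contact force between the fingers and foot below 0.3 N), for 0.3 s.
At the end, for the whole second after the job is handed in: Fingers press the level with 6 to 40 N (its weight counts) flat on the plate, at rest within 45 mm of its middle and 0.2 rad of the line to the foot; bubble within 2.5 mm of centre (between the lines), plate level within 0.9 mm per m, foot not touched (horizontal distance between level and plate_mid below 0.045 m and z of level in the frame of plate_mid below 0.003 m and angle between the x axis of level and the x axis of plate_mid, either way round below 0.2 rad and angle between the z axis of level and the z axis of plate_mid, either way round below 0.03 rad and value of joint bubble between -0.0025 and 0.0025 m and angle between plate's own z axis and vertical below 0.0009 rad and contact force between the fingers and level above 2 N and contact force between level and plate between 6 and 40 N and contact force between the arm and foot below 0.3 N and linear speed of level below 0.01 m/s); the arm keeps its last pose, push and grip.
It fails at once if the level is pressed or banged on the plate with more than 60 N (contact force between level and plate above 60 N).
It fails at once if a bystander is moved more than 30 mm or tipped over (distance of any of oil, sugar, mug, spatula from where it was at the start of the episode above 0.03 m or angle between any of oil, sugar, mug's own z axis and vertical above 0.5 rad).
It also fails if it takes over 72 s, if anything falls off the work surface, if the arm or the gripper's body presses on something with over 40 N, if the wrist force passes 120 N, or if a joint passes its speed limit or range.

ROBOT

A 7-joint arm with a two-finger parallel gripper is mounted at the origin on the work surface. World frame = base frame: x ahead of the robot, y to its left, z up, the work surface at z = 0. Lengths are in m, angles in rad, forces in N, time in s.
With the tool pointing down it reaches from about 0.425 to 0.875 m from the base axis. Payload 4.7 kg.
Tool frame: the origin (TCP) lies at the very end of the fingers, on their centre line; the grasp point (between the pads) lies 19 mm behind it; z points along the fingers, y is the direction in which the jaws open and shut (so a half turn about z gives the same grasp; the last joint's range is limited). The gripper opens to 85 mm and grips with 20 to 120 N. Pads are 22 mm wide; open, the fingers measure 114 mm over their backs; the gripper's body (76 mm by 85 mm) begins 54 mm behind the grasp point. The pads swing forward as they close: fully open they stand 13 mm farther back than shut.
Start: joints at [1.291, 0.321, -0.07, 1.45, 0.023, 1.371, -0.057], TCP at [0.188, -0.622, 0.231] pointing down, gripper open.
Joint ranges: [-2.86, 2.86], [-0.3, 2.09], [-1.38, 1.24], [0.06, 2.45], [-1.56, 4.7], [0.09, 2.05], [-2.69, 2.69]. Speed limits (rad/s): [2.57, 2.57, 3.14, 3.14, 3.14, 3.14, 3.14].

INTERFACE

Orientations are given as a unit quaternion [w, x, y, z].
In Python, from rig import status, snapshot, close_job gives the robot as it stands.
- The arm moves only by the shell command python3 -m handwheel 'ROWS' [FORCE]. ROWS is a JSON object of lists of equal length, an entry for each row: "delta_pos": the shift along the world's x, y, z in cm, a list of three; "turn": the turn about the world's z in rad; "claw": the opening, from -1 (shut) to 1 (fully open). In form: {"delta_pos": [[tx, ty, tz], ...], "turn": [turn, ...], "claw": [claw, ...]}. A call has 1 to 12 rows; each row is the pose to reach, as a shift and turn from the pose commanded when the call began; what a row does not reach only later rows make up. A row lasts 1/10 s, in which the tool goes at most 50 mm and 8.59 degrees, less where a joint would pass 70% of its speed; a pose out of reach is approached as far as the arm can. A call with a gripper value outside its range is refused whole. The fingers move at their own pace and stop on an object; FORCE is the grip in N (left out, the last holds). Time passes only in rows, so rows that repeat a pose let the fingers close. It gives the time, the measured TCP pose, the force and the opening at its end, in the units of the state.
- status.read_state(): the state, without advancing time (a new reading comes with each control period).
- snapshot(name): name is "scene" or "top" or "wrist"; returns a dict with "frame" (420x560x3 uint8, red, green, blue), "z_map" (420x560 float32, m along the optical axis (not along the pixel's ray), 0 where there is no reading), "fx", "fy", "cx", "cy" (pixels), "T" (4x4, takes a point from camera to world coordinates). Camera axes: x right, y down, z forward; pixel columns grow to the right and rows downward; lengths in m; the calibration is good to about 2 mm. A picture is of the moment at which its call begins.
- close_job(): hands the job in, once; it reports no verdict.
The state is a dict: "time": time; "joints": joint angles; "joint_velocities": joint speeds; "joint_torque": joint torques, N m; "tcp_pos": TCP position; "ee_rot": TCP orientation; "ft_force": force on the tool from outside, world axes, zero at the start; "torque": the same for the moment, N m; "opening": finger opening in m.
Only numpy, scipy, OpenCV 4.12 (cv2) and the standard library are available. Lean on these libraries where they do the work, as an engineer would, in place of code of your own. Each camera call takes 0.05 s, during which the arm holds its last target.

## Working session

There is one attempt and no reset: what is moved stays moved. The work goes in short steps, Python scripts to look and compute and a shell command to move; the robot and the scene stay as the last step left them, time stands still between calls to the robot, and variables do not carry over. Pictures are saved under pics/ and viewed, and the job is handed in when it is done.

```bash
ls; mkdir -p pics; python3 - <<'E'
from rig import status, snapshot
import cv2, numpy as np
s=status.read_state()
for k,v in s.items(): print(k,np.round(v,4))
for n in ["scene","top","wrist"]:
    d=snapshot(n); cv2.imwrite(f"pics/{n}0.png",d["frame"][:,:,::-1]); print(n,d["fx"],d["cx"],d["cy"]); print(np.round(d["T"],3))
    np.savez(f"{n}0.npz",**d)
E
```

```text
pics
time 0.0
joints [ 1.2911  0.3218 -0.0701  1.4517  0.0226  1.3708 -0.0569]
joint_velocities [-0.0014  0.0001 -0.0004 -0.0004 -0.0006 -0.0014  0.0005]
joint_torque [ 1.00000e-03 -4.93573e+01 -3.81800e-01 -3.14331e+01  1.29000e-02
  1.13000e-02  0.00000e+00]
tcp_pos [ 0.188  -0.6217  0.2302]
ee_rot [-9.000e-04  9.892e-01  1.464e-01 -2.000e-04]
ft_force [-0.29    0.5036 -0.4657]
torque [ 0.031   0.0025 -0.017 ]
opening 0.0853
scene 546.7092593495477 282.5629148840244 221.91595066468
[[-0.662  0.563 -0.495  1.408]
 [ 0.749  0.509 -0.424  0.649]
 [ 0.013 -0.652 -0.758  1.426]
 [ 0.     0.     0.     1.   ]]
top 483.684343653277 275.67172397843325 212.30107345906814
[[ 0.021 -0.998  0.057  0.463]
 [-1.    -0.021  0.015 -0.084]
 [-0.014 -0.057 -0.998  1.655]
 [ 0.     0.     0.     1.   ]]
wrist 307.01052749624233 279.06750760682013 211.1146113370482
[[ 0.29  -0.924 -0.251  0.251]
 [-0.957 -0.28  -0.074 -0.602]
 [-0.002  0.262 -0.965  0.373]
 [ 0.     0.     0.     1.   ]]
```

View pics/scene0.png

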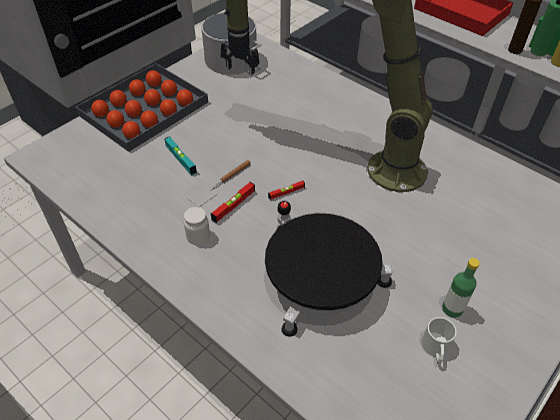

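View pics/top0.png

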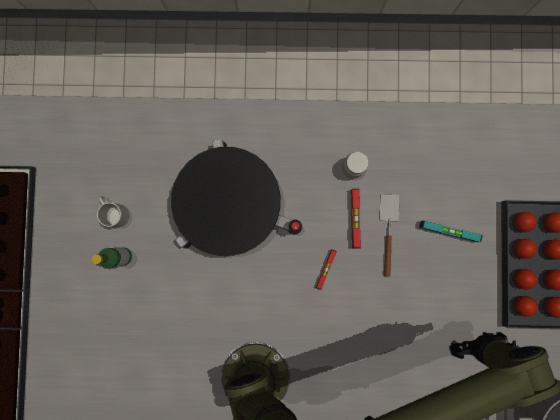

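View pics/wrist0.png

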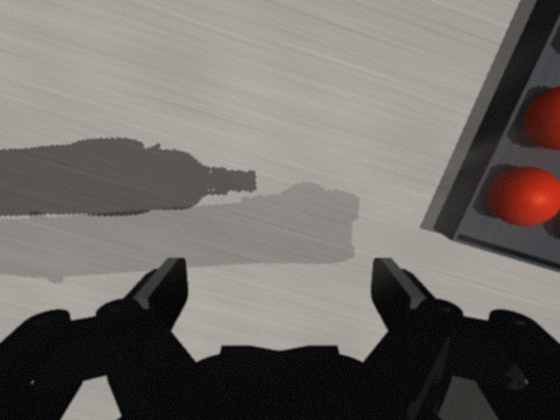

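Top view: there are three levels. The large red one is at (356,218), the small red one at (326,269) and the turquoise one at (451,231). The large red one fits, being not turquoise and the larger of the reds. The plate is at (226,201), the knob's red cap at (295,227), the jar at (357,163) and the spatula at (388,235). Next I measure them and make an enlarged crop.

```bash
cat > h.py <<'E'
import numpy as np, cv2
from rig import status, snapshot
def ray(d,u,v,z):
    T=np.array(d["T"]);r=T[:3,:3]@np.array([(u-d["cx"])/d["fx"],(v-d["cy"])/d["fy"],1.]);o=T[:3,3]
    return o+r*(z-o[2])/r[2]
def dep(d,u,v):
    z=float(d["z_map"][int(round(v)),int(round(u))]);T=np.array(d["T"])
    return T[:3,:3]@np.array([(u-d["cx"])/d["fx"]*z,(v-d["cy"])/d["fy"]*z,z])+T[:3,3]
def redmask(d):
    h=cv2.cvtColor(d["frame"],cv2.COLOR_RGB2HSV)
    return (((h[...,0]<8)|(h[...,0]>172))&(h[...,1]>150)&(h[...,2]>60)).astype(np.uint8)
E
python3 - <<'E'
from h import *
d=dict(np.load("top0.npz")); 
m=redmask(d); n,l,st,c=cv2.connectedComponentsWithStats(m)
for i in range(1,n):
    if st[i,4]>10: print("red",st[i],np.round(c[i],1),np.round(ray(d,*c[i],.04),4),np.round(dep(d,*c[i]),3))
# plate
g=d["frame"].max(2); bm=((g<45)).astype(np.uint8); bm[:, :160]=0; bm[:,290:]=0; bm[:130]=0; bm[265:]=0
bm=cv2.morphologyEx(bm,cv2.MORPH_OPEN,np.ones((15,15)))
n,l,st,c=cv2.connectedComponentsWithStats(bm)
for i in range(1,n): print("dark",st[i],c[i])
i=1+np.argmax(st[1:,4]); cs,_=cv2.findContours((l==i).astype(np.uint8),0,1)
e=cv2.fitEllipse(cs[0]); print(e, ray(d,*e[0],.13), dep(d,*e[0]))
pts=np.array([ray(d,*p[0],.13)[:2] for p in cs[0]]);  (x,y),r=cv2.minEnclosingCircle(pts.astype(np.float32)); print("enc",x,y,r)
f=d["frame"][140:300,270:500,::-1]; cv2.imwrite("pics/crop0.png",cv2.resize(f,None,fx=3.4,fy=3.4,interpolation=2))
E
```

```text
red [352 190   8  57 301] [355.2 218.3] [ 0.5399 -0.3249  0.04  ] [ 0.54  -0.325  0.042]
red [516 212  21  20 311] [525.9 221.2] [ 0.5419 -0.8901  0.04  ] [ 0.541 -0.881  0.058]
red [547 212  13  20 218] [553.6 221.7] [ 0.5421 -0.9812  0.04  ] [ 0.541 -0.968  0.063]
red [291 222   8   8  44] [294.5 225.2] [ 0.5125 -0.123   0.04  ] [ 0.51  -0.121  0.133]
red [517 239  20  20 315] [526.2 248.3] [ 0.4523 -0.89    0.04  ] [ 0.463 -0.084  1.655]
red [547 240  13  19 204] [554.  248.8] [ 0.4526 -0.9814  0.04  ] [ 0.453 -0.974  0.054]
red [317 250  19  39 153] [325.7 269.1] [ 0.3689 -0.2294  0.04  ] [ 0.368 -0.231  0.021]
red [517 269  20  20 318] [526.5 278.7] [ 0.3524 -0.8903  0.04  ] [ 0.354 -0.877  0.066]
red [548 270  12  20 207] [554.1 279.1] [ 0.3528 -0.9807  0.04  ] [ 0.354 -0.975  0.051]
red [517 296  20  21 325] [526.6 306.1] [ 0.2626 -0.8899  0.04  ] [ 0.266 -0.878  0.064]
red [548 297  12  20 199] [554.3 306.4] [ 0.2639 -0.9802  0.04  ] [ 0.266 -0.972  0.054]
dark [ 172  148  104  107 9114] [224.42593812 201.05222734]
((224.37078857421875, 201.0699462890625), (105.41581726074219, 108.23783874511719), 12.115423202514648) [0.58147802 0.10258906 0.13      ] [0.58123133 0.10220194 0.13317023]
enc 0.5808869004249573 0.10189482569694519 0.17532660067081451
```

View pics/crop0.png

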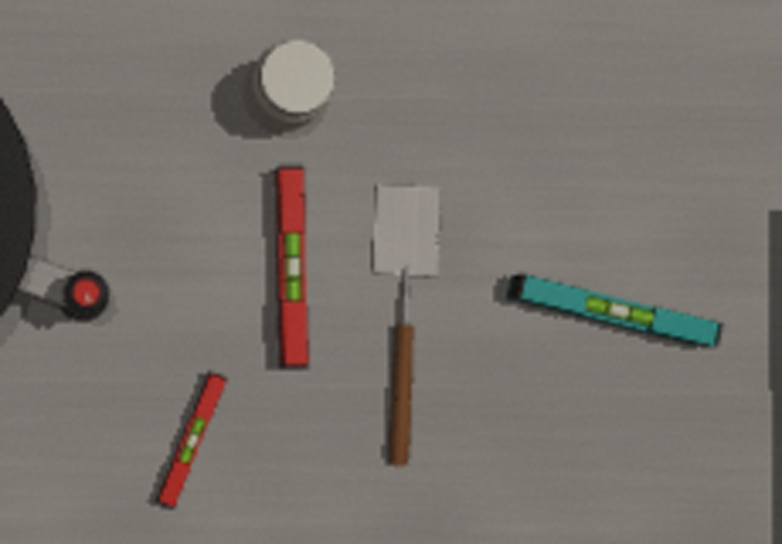

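The crop confirms the large red level at crop (292,267). It is about twice the size of the small red one at (190,440). Now I work out the exact poses.

```bash
python3 - <<'E'
from h import *
d=dict(np.load("top0.npz"))
m=redmask(d); n,l,st,c=cv2.connectedComponentsWithStats(m)
lab=l[218,353] if l[218,353] else [i for i in range(1,n) if abs(c[i][0]-355.2)<1][0]
ys,xs=np.where(l==lab); P=np.array([ray(d,x,y,.04)[:2] for x,y in zip(xs,ys)])
f=cv2.fitLine(P.astype(np.float32),cv2.DIST_L2,0,.01,.01).ravel(); a=np.arctan2(f[1],f[0]); 
R=cv2.minAreaRect(P.astype(np.float32)); print("line yaw",a,"rect",R, "ends",P[:,0].min(),P[:,0].max())
h=cv2.cvtColor(d["frame"],cv2.COLOR_RGB2HSV); print(h[218,350:362])
v=((h[...,0]>20)&(h[...,0]<50)&(h[...,1]>120)).astype(np.uint8); v[:, :345]=0;v[:,366:]=0;v[:190]=0;v[250:]=0
ys,xs=np.where(v); print("vial",xs.mean(),ys.mean(),ray(d,(xs.min()+xs.max())/2,(ys.min()+ys.max())/2,.038))
k=ray(d,294.5,225.2,.133); mid=np.array([.5812,.1020]); w=mid-k[:2]; print("knob",k,np.hypot(*w),np.arctan2(w[1],w[0]))
# scene view checks
s=dict(np.load("scene0.npz")); m=redmask(s); n,l,st,c=cv2.connectedComponentsWithStats(m)
for i in range(1,n):
    if st[i,4]>15 and c[i][0]>200: print(st[i],c[i].round(1),ray(s,*c[i],.04).round(4),ray(s,*c[i],.133).round(4),dep(s,*c[i]).round(4))
g=s["frame"].max(2); bm=(g<45).astype(np.uint8); bm[:205]=0;bm[310:]=0;bm[:,:255]=0;bm[:,390:]=0
bm=cv2.morphologyEx(bm,cv2.MORPH_OPEN,cv2.getStructuringElement(2,(15,15)))
cs,_=cv2.findContours(bm,0,1); cs=max(cs,key=cv2.contourArea); pts=np.array([ray(s,*p[0],.13)[:2] for p in cs]); print(cv2.minEnclosingCircle(pts.astype(np.float32)))
q=status.read_state()["ee_rot"]; print("toolx yaw",2*np.arctan2(q[2],q[1]))
E
```

```text
line yaw 0.037212756 rect ((0.5410580635070801, -0.32584860920906067), (0.18707175552845, 0.02328326739370823), 0.7124650478363037) ends 0.4474258583889346 0.6346909928583518
[[ 17  24  74]
 [  5  98  57]
 [  0 173 103]
 [  5 155 110]
 [ 28  86 101]
 [ 28  50 154]
 [ 30  12 170]
 [ 28  40 167]
 [  9 113 120]
 [  3 120 142]
 [  5  35 131]
 [ 14  22 129]]
vial 355.44444444444446 218.2037037037037 [ 0.54085384 -0.32615761  0.038     ]
knob [ 0.50962462 -0.12076311  0.133     ] 0.23397956392367347 1.2599081100853127
[ 414    0   99   36 2201] [467.3  12.3] [-1.1615 -0.3574  0.04  ] [-0.989  -0.2899  0.133 ] [-0.9717 -0.2831  0.1424]
[269 181  35  18 192] [286.5 189.8] [ 0.3825 -0.2143  0.04  ] [ 0.4513 -0.1564  0.133 ] [ 0.3701 -0.2248  0.0232]
[212 182  42  39 398] [233.7 201.4] [ 0.5469 -0.3125  0.04  ] [ 0.6047 -0.248   0.133 ] [ 0.5417 -0.3183  0.0317]
[280 202   8   6  37] [283.6 204.6] [ 0.4422 -0.175   0.04  ] [ 0.5071 -0.1197  0.133 ] [ 0.5085 -0.1184  0.1351]
((0.5869507789611816, 0.10662133991718292), 0.1771639883518219)
toolx yaw 0.2938269150984328
```

Estimates:

| Item | x | y | Yaw | Check |
|---|---|---|---|---|
| level | 0.5405 | -0.326 | 0.035 | – |
| knob | 0.509 | -0.120 | – | 0.234 m from the middle, given 0.235 m |
| plate middle | 0.581 | 0.102 | x-axis 1.26 | radius 0.175 m, as given |

Now I go above the level.

```bash
python3 -m handwheel '{"delta_pos": [[3,2.5,0],[6.5,5.5,0],[10.5,9,0],[14.5,12.2,0],[18.5,15.6,0],[22.5,19,0],[26.5,22.3,0],[30,25.3,-1],[33,27.8,-2],[35.2,29.6,-3],[35.2,29.6,-4],[35.2,29.6,-4]], "turn": [0,-0.03,-0.06,-0.1,-0.14,-0.18,-0.22,-0.26,-0.26,-0.26,-0.26,-0.26], "claw": [1,1,1,1,1,1,1,1,1,1,1,1]}' 40; python3 - <<'E'
from h import *
d=snapshot("wrist"); cv2.imwrite("pics/wrist1.png",d["frame"][:,:,::-1]); np.savez("wrist1.npz",**d)
s=status.read_state(); print(s["tcp_pos"],2*np.arctan2(s["ee_rot"][2],s["ee_rot"][1]),np.round(s["joints"],3))
m=redmask(d); n,l,st,c=cv2.connectedComponentsWithStats(m)
for i in range(1,n):
    if st[i,4]>300: print(st[i],c[i].round(1),ray(d,*c[i],.04).round(4),dep(d,*c[i]).round(4))
h=cv2.cvtColor(d["frame"],cv2.COLOR_RGB2HSV)
v=((h[...,0]>20)&(h[...,0]<50)&(h[...,1]>120)).astype(np.uint8); n,l,st,c=cv2.connectedComponentsWithStats(v)
for i in range(1,n):
    if st[i,4]>60: print("green",st[i],c[i].round(1),ray(d,*c[i],.036).round(4))
E
```

```text
time: 1.35
tcp_pos: [0.5394, -0.3251, 0.1891]
ee_rot: [-0.001, 1.0, 0.018, -0.002]
ft_force: [-1.5, -0.2, 0.3]
opening: 0.0856
[ 0.53894176 -0.32680061  0.19021227] 0.03306173769559138 [ 0.747  0.319 -0.303  1.549  0.098  1.292 -1.107]
[ 269   92   26  196 3495] [281.4 183.1] [ 0.5536 -0.3255  0.04  ] [ 0.5534 -0.3255  0.0389]
[182 288  38  70 633] [203.9 312. ] [ 0.4095 -0.2471  0.04  ] [ 0.4019 -0.2441  0.0287]
green [275 164  15  26 368] [281.9 175.9] [ 0.5599 -0.3258  0.036 ]
green [274 205  15  26 300] [281.8 219.1] [ 0.5163 -0.3274  0.036 ]
green [192 322  12  14 104] [197.8 327.6] [ 0.3867 -0.2386  0.036 ]
green [184 340  12  15 101] [189.3 347.6] [ 0.36   -0.2281  0.036 ]
```

View pics/wrist1.png

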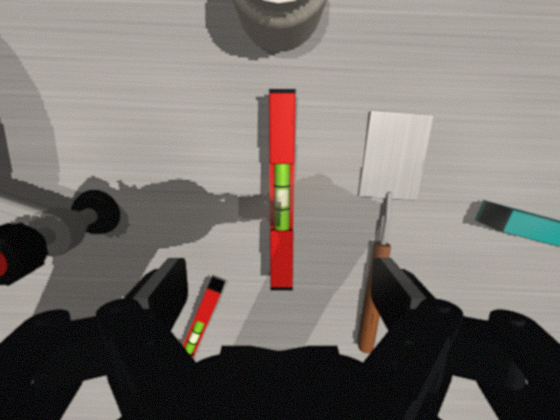

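The wrist view shows the large red level centred at about (282,198), between the fingers. The vial centre is at (0.538, -0.3266) and the TCP at (0.539, -0.3268), so it is aligned. I descend and grip.

```bash
python3 -m handwheel '{"delta_pos": [[0,0,-4],[0,0,-8.5],[0,0,-13],[0,0,-16],[0,0,-17.5],[0,0,-18.2],[0,0,-18.2],[0,0,-18.2]], "turn": [0,0,0,0,0,0,0,0], "claw": [0.6,0.3,0.2,0.2,0.2,0.2,0.2,0.2]}' 40; python3 -m handwheel '{"delta_pos": [[0,0,0],[0,0,0],[0,0,0],[0,0,0],[0,0,0],[0,0,0]], "turn": [0,0,0,0,0,0], "claw": [-1,-1,-1,-1,-1,-1]}' 40; python3 -m handwheel '{"delta_pos": [[0,0,1],[0,0,3],[0,0,6],[0,0,10],[0,0,15],[0,0,19],[0,0,22],[0,0,23],[0,0,23]], "turn": [0,0,0,0,0,0,0,0,0], "claw": [-1,-1,-1,-1,-1,-1,-1,-1,-1]}'; python3 - <<'E'
from h import *
d=snapshot("wrist"); cv2.imwrite("pics/wrist2.png",d["frame"][:,:,::-1])
s=status.read_state(); print(s["time"],s["tcp_pos"],2*np.arctan2(s["ee_rot"][2],s["ee_rot"][1]),np.round(s["joints"],3),s["opening"],s["ft_force"])
E
```

```text
time: 2.2
tcp_pos: [0.5414, -0.3273, 0.0114]
ee_rot: [0.001, 1.0, 0.017, 0.001]
ft_force: [0.3, 0.9, -0.1]
opening: 0.0514
time: 2.8
tcp_pos: [0.5413, -0.327, 0.011]
ee_rot: [0.001, 1.0, 0.017, 0.001]
ft_force: [-1.1, 0.0, 6.8]
opening: 0.0235
time: 3.7
tcp_pos: [0.5405, -0.3261, 0.2401]
ee_rot: [0.0, 1.0, 0.017, 0.001]
ft_force: [0.1, -0.1, -4.5]
opening: 0.023
3.75 [ 0.5396047  -0.32578992  0.23800629] 0.033925204311716126 [ 0.748  0.294 -0.307  1.484  0.089  1.38  -1.101] 0.022925592149612636 [-0.92570877 -0.27691931 -4.78333181]
```

View pics/wrist2.png

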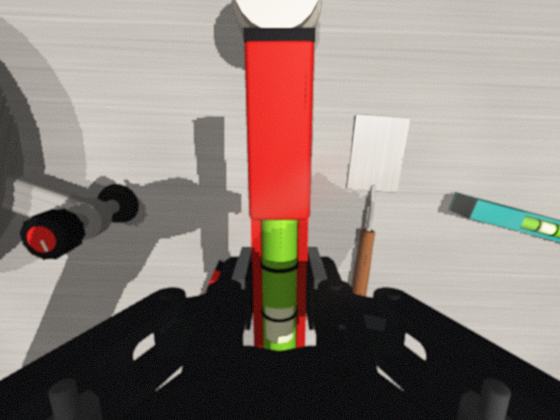

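The level is held upright across its middle: opening 23 mm, about 4 N of weight, vial at (280,290) in the wrist view. I carry it over the plate's middle and turn it in line with the foot.

```bash
python3 -m handwheel '{"delta_pos": [[0.2,1.5,0],[0.5,4.5,0],[0.9,8.5,0],[1.3,13,0],[1.7,17.5,0],[2.1,22,0],[2.5,26.5,0],[2.9,31,0],[3.3,35.5,0],[3.7,39.5,0],[4,42,0],[4.1,42.8,0]], "turn": [0.03,0.12,0.24,0.36,0.48,0.6,0.72,0.84,0.96,1.08,1.18,1.225], "claw": [-1,-1,-1,-1,-1,-1,-1,-1,-1,-1,-1,-1]}'; python3 -m handwheel '{"delta_pos": [[0,0,0],[0,0,0],[0,0,0]], "turn": [0,0,0], "claw": [-1,-1,-1]}';  python3 - <<'E'
from h import *
d=snapshot("wrist"); cv2.imwrite("pics/wrist3.png",d["frame"][:,:,::-1])
t=snapshot("top"); cv2.imwrite("pics/top3.png",cv2.resize(t["frame"][100:300,130:400,::-1],None,fx=2.9,fy=2.9)); np.savez("top3.npz",**t)
s=status.read_state(); print(s["time"],s["tcp_pos"],2*np.arctan2(s["ee_rot"][2],s["ee_rot"][1]),np.round(s["joints"],3),s["opening"],s["ft_force"])
E
```

```text
time: 4.95
tcp_pos: [0.5788, 0.1078, 0.2373]
ee_rot: [-0.002, 0.805, 0.593, -0.001]
ft_force: [-0.9, 0.2, -4.2]
opening: 0.0234
time: 5.25
tcp_pos: [0.5811, 0.0995, 0.2386]
ee_rot: [0.0, 0.809, 0.587, -0.001]
ft_force: [1.1, 0.4, -2.6]
opening: 0.0233
5.35 [0.58131036 0.10001907 0.23910128] 1.2556616168592973 [ 0.37   0.254 -0.693  1.576  0.165  1.372 -0.655] 0.022950083133168365 [-0.22661288  0.24362293 -3.49495596]
```

View pics/wrist3.png

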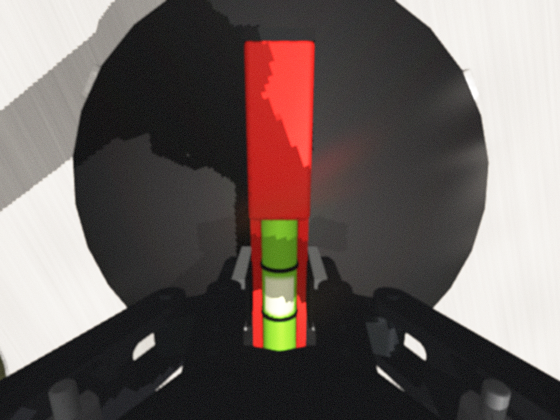

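View pics/top3.png

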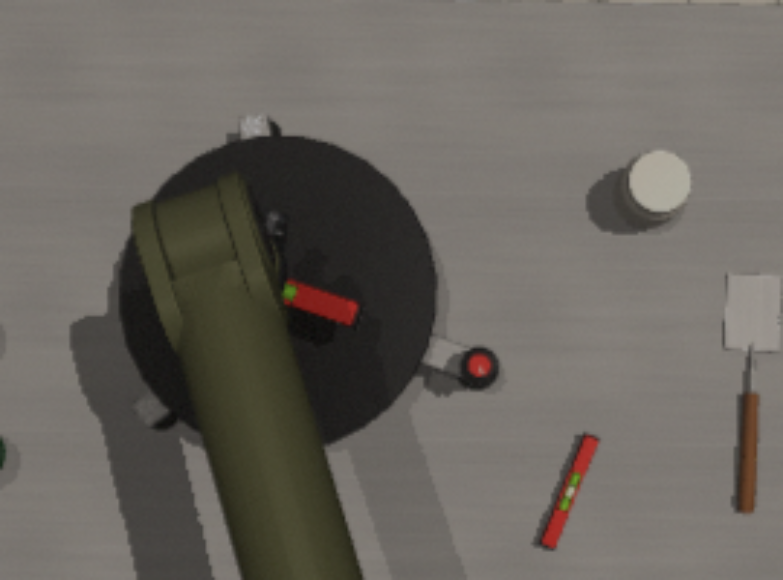

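In the top crop the level points at the knob (480,366) and the plate's middle is at about (278,291). The level is close enough to both. I lower it.

```bash
python3 -m handwheel '{"delta_pos": [[0,0,-2],[0,0,-5],[0,0,-7.5],[0,0,-9],[0,0,-9.5],[0,0,-9.7],[0,0,-9.7],[0,0,-9.7]], "turn": [0,0,0,0,0,0,0,0], "claw": [-1,-1,-1,-1,-1,-1,-1,-1]}'; python3 -m handwheel '{"delta_pos": [[0,0,-0.1],[0,0,-0.1],[0,0,-0.1]], "turn": [0,0,0], "claw": [-1,-1,-1]}'; python3 -m handwheel '{"delta_pos": [[0,0,-0.1],[0,0,-0.1],[0,0,-0.1]], "turn": [0,0,0], "claw": [-1,-1,-1]}'; python3 -m handwheel '{"delta_pos": [[0,0,-0.1],[0,0,-0.1],[0,0,-0.1]], "turn": [0,0,0], "claw": [-1,-1,-1]}'
```

```text
time: 6.15
tcp_pos: [0.5821, 0.1021, 0.1437]
ee_rot: [0.001, 0.808, 0.589, 0.001]
ft_force: [0.5, -0.1, -3.5]
opening: 0.023
time: 6.45
tcp_pos: [0.5814, 0.1018, 0.1416]
ee_rot: [0.0, 0.808, 0.589, 0.0]
ft_force: [-0.1, 0.3, -2.8]
opening: 0.0227
time: 6.75
tcp_pos: [0.5814, 0.1018, 0.1408]
ee_rot: [0.0, 0.808, 0.589, 0.0]
ft_force: [-1.4, -0.4, 0.1]
opening: 0.0233
time: 7.05
tcp_pos: [0.5814, 0.1018, 0.1408]
ee_rot: [0.0, 0.808, 0.589, 0.0]
ft_force: [-3.0, -1.1, 6.3]
opening: 0.0232
```

It is in contact (6 N). I release with a small opening first, then go up.

```bash
python3 -m handwheel '{"delta_pos": [[0,0,0],[0,0,0],[0,0,0],[0,0,0],[0,0,0],[0,0,0]], "turn": [0,0,0,0,0,0], "claw": [0.3,0.3,0.3,0.3,0.3,0.3]}'; python3 -m handwheel '{"delta_pos": [[0,0,0.5],[0,0,2],[0,0,5],[0,0,9],[0,0,12.5],[0,0,14],[0,0,14],[0,0,14]], "turn": [0,0,0,0,0,0,0,0], "claw": [0.3,0.3,0.3,0.3,0.3,0.3,0.3,0.3]}';  python3 - <<'E'
from h import *
d=snapshot("wrist"); cv2.imwrite("pics/wrist4.png",d["frame"][:,:,::-1]); np.savez("wrist4.npz",**d)
s=status.read_state(); print(s["time"],s["tcp_pos"],2*np.arctan2(s["ee_rot"][2],s["ee_rot"][1]),s["opening"],s["ft_force"])
m=redmask(d); n,l,st,c=cv2.connectedComponentsWithStats(m)
for i in range(1,n):
    if st[i,4]>300: print(st[i],c[i].round(1),ray(d,*c[i],.17).round(4),dep(d,*c[i]).round(4))
E
```

```text
time: 7.65
tcp_pos: [0.5812, 0.1018, 0.1392]
ee_rot: [-0.0, 0.808, 0.589, -0.0]
ft_force: [-0.4, 0.4, 0.4]
opening: 0.0553
time: 8.45
tcp_pos: [0.5808, 0.1017, 0.2786]
ee_rot: [-0.0, 0.808, 0.589, -0.0]
ft_force: [0.4, 0.7, -0.3]
opening: 0.0559
8.5 [0.58042862 0.10149016 0.27770954] 1.258785804457664 0.05573151850546007 [-0.38150069  0.30653663 -0.34118245]
[ 263   89   34  222 5188] [279.4 192.4] [0.585  0.1162 0.17  ] [0.585  0.116  0.1691]
```

View pics/wrist4.png

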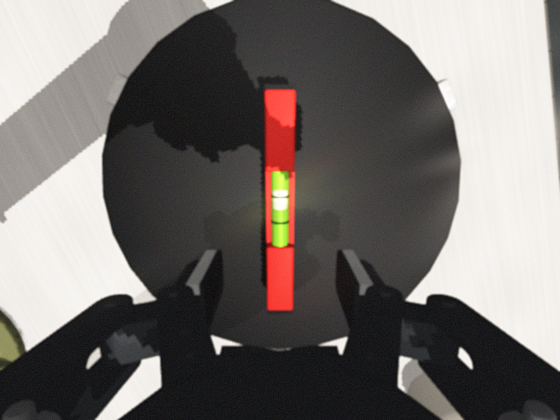

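The level stands on the plate. The vial spans (280,172–246), with lines near rows 197 and 222. The pale bubble at row ~201 is off towards the side away from the foot, as expected. I measure it along the profile.

```bash
cat >> h.py <<'E'
def bubble(d,show=False):
    """rows profile along vial in the wrist view -> world axis coordinate relative to midpoint of the black lines"""
    h=cv2.cvtColor(d["frame"],cv2.COLOR_RGB2HSV).astype(float)
    g=((h[...,0]>22)&(h[...,0]<55)&(h[...,1]>110)&(h[...,2]>60)).astype(np.uint8); 
    n,l,st,c=cv2.connectedComponentsWithStats(cv2.dilate(g,np.ones((25,5))))
    i=1+np.argmax(st[1:,4]); ys,xs=np.where((l==i)&(g>0)); u=np.median(xs); u0=int(round(u)); v0,v1=ys.min(),ys.max()
    prof=np.median(h[v0-4:v1+5,u0-3:u0+4,:],axis=1)
    return u,v0,v1,prof
E
python3 - <<'E'
from h import *
d=dict(np.load("wrist4.npz")); u,v0,v1,p=bubble(d); print(u,v0,v1)
for i,r in enumerate(p): print(v0-4+i,r.astype(int),end="; ")
f=d["frame"][150:270,220:340,::-1]; cv2.imwrite("pics/crop4.png",cv2.resize(f,None,fx=5,fy=5,interpolation=2))
E
```

```text
280.0 171 246
167 [  1 208 193]; 168 [  1 207 194]; 169 [  1 205 191]; 170 [  7 210 182]; 171 [ 24 192 173]; 172 [ 40 188 222]; 173 [ 41 177 249]; 174 [ 38 172 252]; 175 [ 36 162 255]; 176 [ 35 159 255]; 177 [ 34 157 254]; 178 [ 34 155 254]; 179 [ 35 156 254]; 180 [ 35 155 254]; 181 [ 35 153 254]; 182 [ 35 152 254]; 183 [ 35 156 254]; 184 [ 35 155 254]; 185 [ 35 154 254]; 186 [ 35 155 254]; 187 [ 35 157 254]; 188 [ 35 155 254]; 189 [ 35 116 252]; 190 [ 34  37 252]; 191 [ 23   4 255]; 192 [ 30   1 255]; 193 [ 30   1 255]; 194 [ 30   1 255]; 195 [ 30   2 255]; 196 [ 30  17 245]; 197 [ 32  40 212]; 198 [ 33  13 247]; 199 [ 30   1 255]; 200 [  0   0 255]; 201 [ 30   2 255]; 202 [ 30   3 255]; 203 [ 30   5 255]; 204 [ 30   6 254]; 205 [ 30   7 254]; 206 [ 30   5 254]; 207 [ 30   6 255]; 208 [ 28   6 255]; 209 [ 30  26 252]; 210 [ 36 107 249]; 211 [ 38 156 248]; 212 [ 39 168 247]; 213 [ 38 164 248]; 214 [ 38 168 248]; 215 [ 39 169 248]; 216 [ 38 164 250]; 217 [ 38 167 249]; 218 [ 38 165 250]; 219 [ 38 167 250]; 220 [ 39 169 251]; 221 [ 41 176 244]; 222 [ 43 176 186]; 223 [ 43 158 147]; 224 [ 43 173 220]; 225 [ 39 171 252]; 226 [ 38 168 252]; 227 [ 37 167 251]; 228 [ 38 168 251]; 229 [ 38 169 251]; 230 [ 38 169 251]; 231 [ 38 169 251]; 232 [ 38 168 251]; 233 [ 38 170 251]; 234 [ 38 169 251]; 235 [ 38 170 251]; 236 [ 38 168 251]; 237 [ 38 169 251]; 238 [ 38 172 250]; 239 [ 38 171 250]; 240 [ 37 169 251]; 241 [ 38 169 251]; 242 [ 38 169 251]; 243 [ 38 167 252]; 244 [ 39 170 253]; 245 [ 39 182 251]; 246 [ 34 184 217]; 247 [ 13 201 220]; 248 [  1 203 243]; 249 [  1 194 251]; 250 [  2 187 252];
```

View pics/crop4.png

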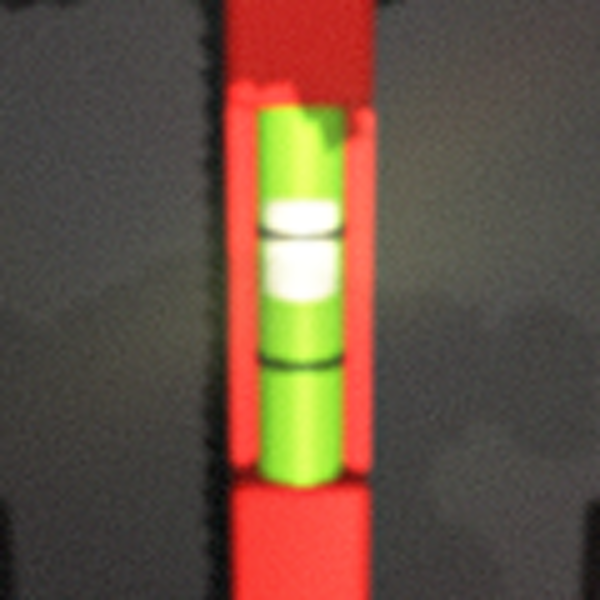

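The lines are at rows 197.0 and 222.9 (0.89 mm/px) and the bubble centre is at 199.5. That is 9.3 mm towards the far side, or about 2.44 rad clockwise, within the stated 1.4–3.5. I move over the knob, pre-turned counter-clockwise for one long stroke.

```bash
python3 -m handwheel '{"delta_pos": [[-0.3,-1,0],[-1,-3,0],[-2,-6,0],[-3,-9,0],[-4,-12,0],[-5,-15,0],[-6,-18,0],[-6.6,-20.5,0],[-7.1,-22.1,0],[-7.1,-22.1,0],[-7.1,-22.1,0],[-7.1,-22.1,0]], "turn": [0.08,0.22,0.36,0.5,0.64,0.78,0.92,1.06,1.2,1.34,1.48,1.54], "claw": [0.4,0.4,0.4,0.4,0.4,0.4,0.4,0.4,0.4,0.4,0.4,0.4]}'; python3 -m handwheel '{"delta_pos": [[0,0,0],[0,0,0]], "turn": [0,0], "claw": [0.4,0.4]}';  python3 - <<'E'
from h import *
d=snapshot("wrist"); cv2.imwrite("pics/wrist5.png",d["frame"][:,:,::-1]); np.savez("wrist5.npz",**d)
s=status.read_state(); print(s["time"],s["tcp_pos"],2*np.arctan2(s["ee_rot"][2],s["ee_rot"][1]),np.round(s["joints"],3),s["opening"])
m=redmask(d); n,l,st,c=cv2.connectedComponentsWithStats(m)
for i in range(1,n):
    if st[i,4]>100: print(st[i],c[i].round(1),ray(d,*c[i],.133).round(4),dep(d,*c[i]).round(4))
E
```

```text
time: 9.7
tcp_pos: [0.5091, -0.1194, 0.2772]
ee_rot: [-0.002, 0.169, 0.986, 0.0]
ft_force: [0.2, 0.8, 0.7]
opening: 0.0596
time: 9.9
tcp_pos: [0.5095, -0.1191, 0.278]
ee_rot: [-0.001, 0.171, 0.985, 0.0]
ft_force: [0.2, -0.6, -0.3]
opening: 0.0595
9.95 [ 0.50970278 -0.11914338  0.27830401] 2.7974389486387325 [ 0.797  0.066 -0.643  1.67   0.04   1.421  1.376] 0.0600565349917416
[ 142   40   26  120 1640] [156.   97.2] [ 0.3854 -0.1889  0.133 ] [ 0.3622 -0.2237  0.0254]
[467 173  42   7 207] [487.5 176.5] [0.5544 0.0743 0.133 ] [0.5558 0.0765 0.1292]
[ 426  180  134   40 3362] [487.  199.2] [0.5762 0.07   0.133 ] [0.5596 0.0487 0.1699]
[271 186  18  14 103] [279.4 190.4] [ 0.5009 -0.1147  0.133 ] [ 0.5011 -0.1148  0.1319]
```

View pics/wrist5.png

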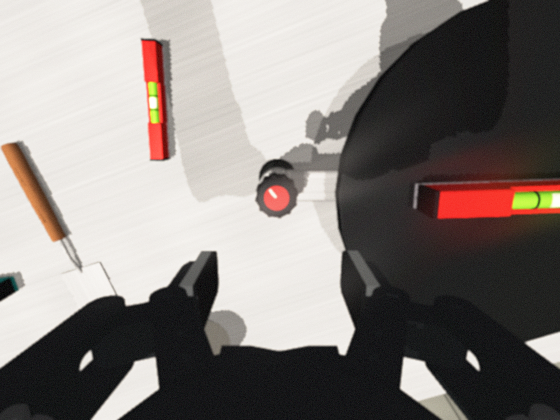

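The knob's red cap is at about (276,197) in the wrist view, with the small look-alike at (154,100). I refine the knob position from the cap outline.

```bash
python3 - <<'E'
from h import *
d=dict(np.load("wrist5.npz")); f=d["frame"][165:225,250:310].astype(int)
m=((f[...,0]-f[...,1]>60)).astype(np.uint8); c,_=cv2.findContours(m,0,1); c=max(c,key=cv2.contourArea); (x,y),r=cv2.minEnclosingCircle(c); print(x+250,y+165,r, ray(d,x+250,y+165,.134))
b=(f.max(2)<70)|(m>0); b=cv2.morphologyEx(b.astype(np.uint8),cv2.MORPH_OPEN,cv2.getStructuringElement(2,(13,13))); c,_=cv2.findContours(b,0,1); c=max(c,key=cv2.contourArea);print(cv2.minEnclosingCircle(c),cv2.boundingRect(c),dep(d,276,198))
E
```

```text
276.119047164917 197.5 13.215437889099121 [ 0.50608618 -0.11986695  0.134     ]
((27.5, 35.0), 12.54003620147705) (16, 26, 24, 20) [ 0.50681514 -0.12026581  0.13250562]
```

The knob is at about (0.508, -0.120). The views agree within 3 mm. I descend to TCP z 0.099 and grip.

```bash
python3 -m handwheel '{"delta_pos": [[-0.15,-0.1,-2],[-0.15,-0.1,-6],[-0.15,-0.1,-10],[-0.15,-0.1,-13.5],[-0.15,-0.1,-16],[-0.15,-0.1,-17.5],[-0.15,-0.1,-17.9],[-0.15,-0.1,-17.9]], "turn": [0,0,0,0,0,0,0,0], "claw": [0.4,0.4,0.4,0.4,0.4,0.4,0.4,0.4]}'; python3 -m handwheel '{"delta_pos": [[0,0,0],[0,0,0],[0,0,0],[0,0,0],[0,0,0]], "turn": [0,0,0,0,0], "claw": [-1,-1,-1,-1,-1]}' 60; python3 -m handwheel '{"delta_pos": [[0,0,0],[0,0,0],[0,0,0],[0,0,0]], "turn": [-0.05,-0.1,-0.15,-0.2], "claw": [-1,-1,-1,-1]}'; python3 -c "
from h import *
s=status.read_state(); print(s['tcp_pos'],2*np.arctan2(s['ee_rot'][2],s['ee_rot'][1]),s['ft_force'],s['torque'],s['opening'])"
```

```text
time: 10.75
tcp_pos: [0.5089, -0.1201, 0.1005]
ee_rot: [0.0, 0.171, 0.985, 0.0]
ft_force: [0.3, 0.2, 0.3]
opening: 0.0599
time: 11.25
tcp_pos: [0.5093, -0.122, 0.1025]
ee_rot: [0.001, 0.171, 0.985, -0.002]
ft_force: [-2.5, -2.9, 5.1]
opening: 0.0381
time: 11.65
tcp_pos: [0.5091, -0.1224, 0.1025]
ee_rot: [0.001, 0.269, 0.963, -0.002]
ft_force: [-2.7, -3.5, 6.5]
opening: 0.0381
[ 0.50913381 -0.12244292  0.10248078] 2.5959657377686245 [-2.74992321 -3.47307366  6.45581022] [-0.81260911  0.80158033  0.15655459] 0.03805463413051602
```

The knob is gripped (38 mm opening) and turning, with 0.16 N·m on the wrist and small side forces. I continue the clockwise stroke to about 2.4 rad in total.

```bash
python3 -m handwheel '{"delta_pos": [[0,0,0],[0,0,0],[0,0,0],[0,0,0],[0,0,0],[0,0,0],[0,0,0],[0,0,0],[0,0,0],[0,0,0],[0,0,0],[0,0,0]], "turn": [-0.1,-0.2,-0.3,-0.4,-0.5,-0.6,-0.7,-0.8,-0.9,-1,-1.1,-1.1], "claw": [-1,-1,-1,-1,-1,-1,-1,-1,-1,-1,-1,-1]}'; python3 -m handwheel '{"delta_pos": [[0,0,0],[0,0,0],[0,0,0],[0,0,0],[0,0,0],[0,0,0],[0,0,0],[0,0,0],[0,0,0],[0,0,0],[0,0,0],[0,0,0]], "turn": [-0.1,-0.2,-0.3,-0.4,-0.5,-0.6,-0.7,-0.8,-0.9,-1,-1.1,-1.1], "claw": [-1,-1,-1,-1,-1,-1,-1,-1,-1,-1,-1,-1]}'; python3 - <<'E'
from h import *
d=snapshot("top"); np.savez("top6.npz",**d); cv2.imwrite("pics/top6.png",cv2.resize(d["frame"][130:280,150:350,::-1],None,fx=4,fy=4,interpolation=2))
d=snapshot("scene"); cv2.imwrite("pics/scene6.png",cv2.resize(d["frame"][160:300,230:400,::-1],None,fx=4,fy=4,interpolation=2))
s=status.read_state(); print(s['tcp_pos'],2*np.arctan2(s['ee_rot'][2],s['ee_rot'][1]),s['ft_force'],s['torque'],s['opening'],s["joints"])
E
```

```text
time: 12.85
tcp_pos: [0.507, -0.1235, 0.1025]
ee_rot: [0.001, 0.734, 0.679, -0.003]
ft_force: [-8.7, -4.4, 10.2]
opening: 0.038
time: 14.05
tcp_pos: [0.5051, -0.1221, 0.1024]
ee_rot: [0.0, 0.981, 0.196, -0.004]
ft_force: [-14.4, -1.7, 16.6]
opening: 0.0382
[ 0.50508291 -0.12207409  0.10241361] 0.3960514832390458 [-15.19053211  -2.37306191  15.93616593] [ 0.02092948  3.15507296 -0.14485779] 0.038208997026511315 [ 0.53767759  0.17773008 -0.38472454  1.9090419   0.07937286  1.07594069
 -1.05453584]
```

View pics/scene6.png

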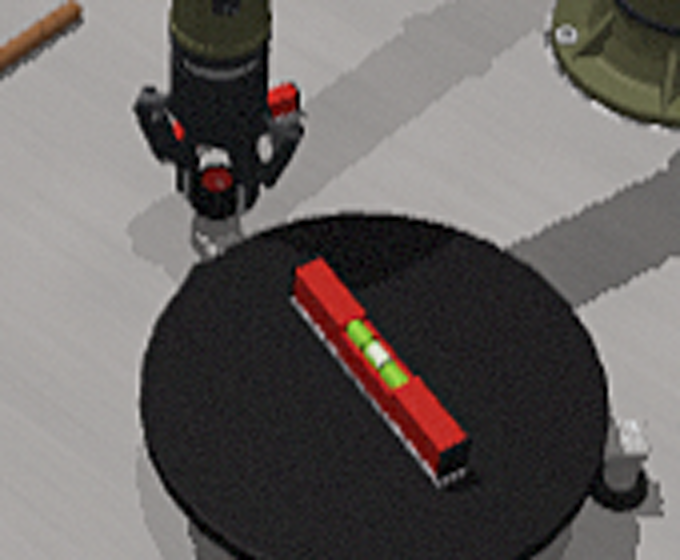

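View pics/top6.png

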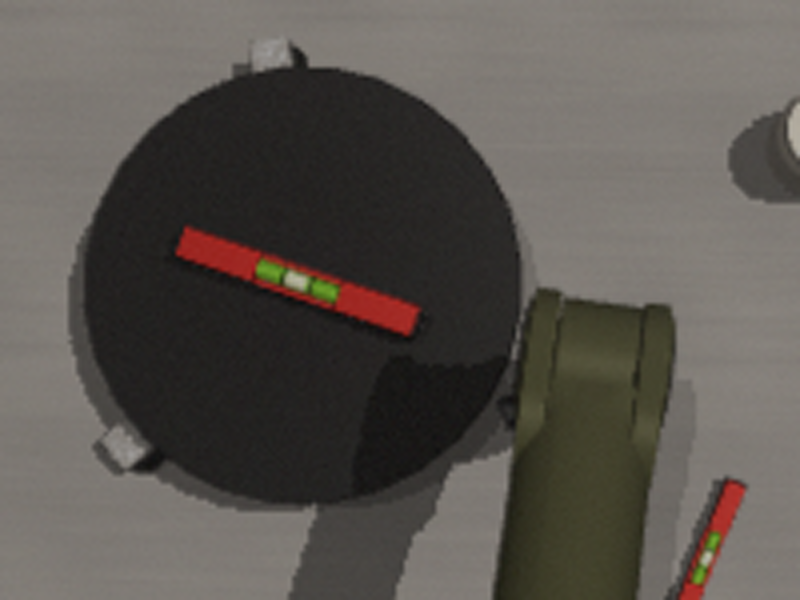

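The scene crop shows the bubble at (376,353), close to the vial's middle, and the top crop agrees at (297,280). I release the knob, lift, and go back to the hover to measure.

```bash
python3 -m handwheel '{"delta_pos": [[0,0,0],[0,0,0],[0,0,0],[0,0,0]], "turn": [0,0,0,0], "claw": [0.4,0.4,0.4,0.4]}'; python3 -m handwheel '{"delta_pos": [[0,0,1],[0,0,4],[0,0,8],[0,0,12.5],[0,0,16],[0,0,17.9]], "turn": [0,0,0,0,0,0], "claw": [0.4,0.4,0.4,0.4,0.4,0.4]}';  python3 -m handwheel '{"delta_pos": [[0.5,1.5,0],[1.5,4.5,0],[2.5,8,0],[3.6,11,0],[4.6,14,0],[5.6,17,0],[6.4,19.5,0],[7,21.4,0],[7.25,22.2,0],[7.25,22.2,0],[7.25,22.2,0]], "turn": [0.08,0.18,0.28,0.38,0.48,0.58,0.68,0.78,0.86,0.86,0.86], "claw": [0.3,0.3,0.3,0.3,0.3,0.3,0.3,0.3,0.3,0.3,0.3]}';  cat >> h.py <<'E'
def measure(d):
    u,v0,v1,p=bubble(d); s,v=p[:,1],p[:,2]; rows=np.arange(v0-4,v0-4+len(p))
    ins=(rows>v0+6)&(rows<v1-6)
    b=s<90; k=np.where(b&ins)[0]; 
    def cross(i,j): return rows[i]+(s[i]-90)/(s[i]-s[j])*(rows[j]-rows[i])
    e0,e1=cross(k[0]-1,k[0]),cross(k[-1],k[-1]+1)
    dark=np.where(ins&(v<232),240-v,0.); 
    ix=np.arange(len(v)); i1=np.argmax(dark); d2=np.where(abs(ix-i1)<10,0,dark); i2=np.argmax(d2)
    L=sorted(np.average(rows[max(0,i-2):i+3],weights=dark[max(0,i-2):i+3]) for i in (i1,i2))
    P=[ray(d,u,x,.165) for x in (L[0],L[1],(e0+e1)/2,e0,e1)]
    ax=(P[0]-P[1])/np.linalg.norm(P[0]-P[1]); m=(P[0]+P[1])/2
    print("lines",np.round(L,2),"sep mm",round(1e3*np.linalg.norm(P[0]-P[1]),1),"bubble len",round(1e3*np.linalg.norm(P[3]-P[4]),1),"offset mm (+ = image up)",round(1e3*(P[2]-m)@ax,2),"vial mid",np.round(m,4),"yaw",round(np.arctan2(ax[1],ax[0]),3))
E
python3 - <<'E'
from h import *
measure(dict(np.load("wrist4.npz")))
d=snapshot("wrist"); np.savez("wrist7.npz",**d); cv2.imwrite("pics/wrist7.png",d["frame"][:,:,::-1])
s=status.read_state(); print(s["time"],s['tcp_pos'],2*np.arctan2(s['ee_rot'][2],s['ee_rot'][1]),s['ft_force'])
measure(d)
E
```

```text
time: 14.55
tcp_pos: [0.5092, -0.12, 0.1007]
ee_rot: [0.0, 0.98, 0.198, 0.0]
ft_force: [0.5, 0.3, 0.1]
opening: 0.06
time: 15.15
tcp_pos: [0.5101, -0.1201, 0.284]
ee_rot: [0.001, 0.98, 0.198, 0.003]
ft_force: [0.9, -0.1, 0.2]
opening: 0.0597
time: 16.25
tcp_pos: [0.5812, 0.1014, 0.2797]
ee_rot: [0.0, 0.809, 0.588, -0.0]
ft_force: [-0.4, -0.7, 0.0]
opening: 0.056
lines [197.  222.8] sep mm 23.0 bubble len 17.9 offset mm (+ = image up) 9.28 vial mid [0.5805 0.1002 0.165 ] yaw 1.26
16.3 [0.58125669 0.10083926 0.27961346] 1.2560580202988783 [-0.36670705  0.33068229  0.67833074]
lines [195.9  222.03] sep mm 23.4 bubble len 18.1 offset mm (+ = image up) -0.56 vial mid [0.5803 0.1008 0.165 ] yaw 1.257
```

View pics/wrist7.png

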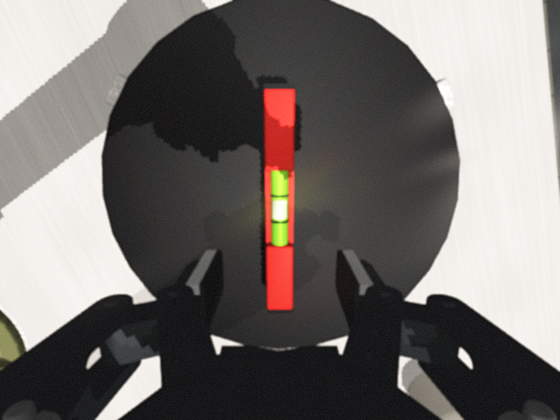

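The lines are at rows 195.9 and 222.0 with the bubble centred between them. The offset is -0.56 mm, about 0.14 mm/m, well inside the limits. Vial middle (0.580, 0.101), yaw 1.257. I shut the fingers and go over the solid end on the foot side, about 50 mm from the middle, so the vial stays in view of the wrist camera.

```bash
python3 -m handwheel '{"delta_pos": [[-0.3,-0.8,0],[-0.8,-2.5,0],[-1.3,-4.2,-1],[-1.6,-4.9,-3],[-1.6,-4.9,-6],[-1.6,-4.9,-8.2],[-1.6,-4.9,-9.2],[-1.6,-4.9,-9.2],[-1.6,-4.9,-9.2],[-1.6,-4.9,-9.2]], "turn": [0,0,0,0,0,0,0,0,0,0], "claw": [-1,-1,-1,-1,-1,-1,-1,-1,-1,-1]}' 40; python3 - <<'E'
from h import *
d=snapshot("wrist"); np.savez("wrist8.npz",**d); cv2.imwrite("pics/wrist8.png",d["frame"][:,:,::-1])
s=status.read_state(); print(s["time"],s['tcp_pos'],2*np.arctan2(s['ee_rot'][2],s['ee_rot'][1]),s['ft_force'],s["opening"])
E
```

```text
time: 17.3
tcp_pos: [0.5661, 0.0528, 0.1889]
ee_rot: [0.001, 0.808, 0.589, 0.001]
ft_force: [-1.1, -0.0, -0.8]
opening: 0.0
17.35 [0.56607379 0.05293717 0.18881099] 1.2587182574600633 [ 0.65373576 -0.11873992  1.40021415] 0.0004615681453548064
```

View pics/wrist8.png

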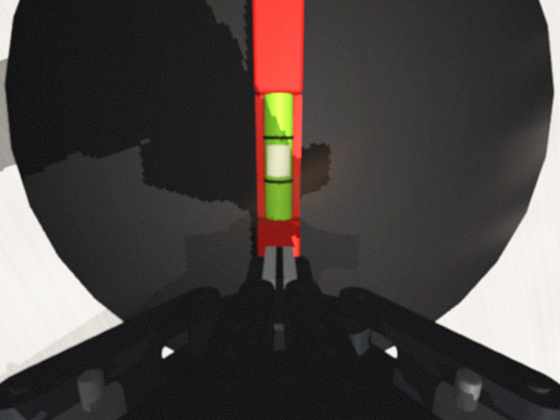

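The shut fingers stand over the solid end at (280,250), with the vial clear in view and the bubble centred at (278,160) between lines at 137 and 181. I creep down.

```bash
python3 -m handwheel '{"delta_pos": [[0,0,-0.5],[0,0,-1.0],[0,0,-1.3],[0,0,-1.5],[0,0,-1.5],[0,0,-1.5]], "turn": [0,0,0,0,0,0], "claw": [-1,-1,-1,-1,-1,-1]}'; python3 -m handwheel '{"delta_pos": [[0,0,-0.1],[0,0,-0.1],[0,0,-0.1]], "turn": [0,0,0], "claw": [-1,-1,-1]}'; python3 -m handwheel '{"delta_pos": [[0,0,-0.1],[0,0,-0.1],[0,0,-0.1]], "turn": [0,0,0], "claw": [-1,-1,-1]}'
```

```text
time: 17.95
tcp_pos: [0.5652, 0.0529, 0.1723]
ee_rot: [0.0, 0.808, 0.589, 0.0]
ft_force: [-0.2, 0.8, -0.0]
opening: 0.0003
time: 18.25
tcp_pos: [0.5652, 0.0528, 0.1714]
ee_rot: [0.0, 0.808, 0.589, 0.0]
ft_force: [-0.8, -0.9, 0.9]
opening: -0.0002
time: 18.55
tcp_pos: [0.5652, 0.0528, 0.1703]
ee_rot: [0.0, 0.808, 0.589, -0.0]
ft_force: [-0.0, 0.5, -0.0]
opening: -0.0003
```

```bash
python3 -m handwheel '{"delta_pos": [[0,0,-0.1],[0,0,-0.1],[0,0,-0.1]], "turn": [0,0,0], "claw": [-1,-1,-1]}'; python3 -m handwheel '{"delta_pos": [[0,0,-0.1],[0,0,-0.1],[0,0,-0.1]], "turn": [0,0,0], "claw": [-1,-1,-1]}'
```

```text
time: 18.85
tcp_pos: [0.5653, 0.0528, 0.1701]
ee_rot: [0.0, 0.808, 0.589, 0.0]
ft_force: [-2.1, 0.6, 5.6]
opening: -0.0001
time: 19.15
tcp_pos: [0.5654, 0.0528, 0.1701]
ee_rot: [0.001, 0.808, 0.589, 0.0]
ft_force: [-3.9, -0.4, 9.5]
opening: 0.0005
```

```bash
python3 -m handwheel '{"delta_pos": [[0,0,-0.05],[0,0,-0.1],[0,0,-0.1],[0,0,-0.1],[0,0,-0.1],[0,0,-0.1],[0,0,-0.1],[0,0,-0.1],[0,0,-0.1],[0,0,-0.1],[0,0,-0.1],[0,0,-0.1]], "turn": [0,0,0,0,0,0,0,0,0,0,0,0], "claw": [-1,-1,-1,-1,-1,-1,-1,-1,-1,-1,-1,-1]}'; python3 -m handwheel '{"delta_pos": [[0,0,0],[0,0,0],[0,0,0],[0,0,0],[0,0,0],[0,0,0],[0,0,0],[0,0,0]], "turn": [0,0,0,0,0,0,0,0], "claw": [-1,-1,-1,-1,-1,-1,-1,-1]}'; python3 - <<'E'
from h import *
for k in range(2):
    d=snapshot("wrist"); measure(d)
cv2.imwrite("pics/wrist9.png",d["frame"][:,:,::-1])
t=snapshot("top"); cv2.imwrite("pics/top9.png",t["frame"][:,:,::-1])
s=status.read_state(); print(s["time"],s['tcp_pos'],s['ft_force'])
E
```

```text
time: 20.35
tcp_pos: [0.5655, 0.0528, 0.1701]
ee_rot: [0.001, 0.808, 0.589, 0.0]
ft_force: [-5.7, -1.5, 14.5]
opening: -0.0002
time: 21.15
tcp_pos: [0.5655, 0.0528, 0.1701]
ee_rot: [0.001, 0.808, 0.589, 0.0]
ft_force: [-5.2, -1.6, 15.5]
opening: 0.0001
lines [138.06 187.97] sep mm 23.7 bubble len 19.1 offset mm (+ = image up) 2.69 vial mid [0.5809 0.1009 0.165 ] yaw 1.26
lines [138.06 187.98] sep mm 23.7 bubble len 19.1 offset mm (+ = image up) 2.68 vial mid [0.5809 0.1009 0.165 ] yaw 1.26
21.3 [0.56549484 0.05276638 0.17007147] [-5.16707135 -1.25363709 14.69138068]
```

View pics/wrist9.png

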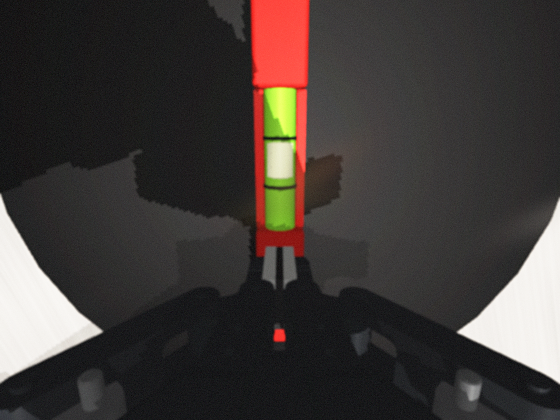

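View pics/top9.png

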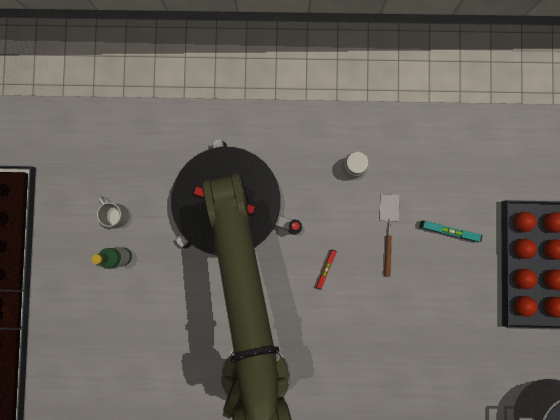

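Everything else is in place in the top view: jar (357,163), spatula (388,235), mug (110,214), bottle (112,258). In the wrist view the bubble (row ~160) sits between the lines (138, 188), but the measure says +2.7 mm, so its upper edge may have merged with the line. I check the profile.

```bash
python3 - <<'E'
from h import *
import cv2
f=cv2.imread("pics/wrist9.png")[:,:,::-1].copy(); w=dict(np.load("wrist8.npz"))
for name,fr in (("before press",w["frame"]),("pressing",f)):
    d=dict(w); d["frame"]=fr; u,v0,v1,p=bubble(d); print(name,u,v0,v1)
    print([(int(v0-4+i),int(r[1]),int(r[2])) for i,r in enumerate(p) if 128<v0-4+i<196])
cv2.imwrite("pics/crop9.png",cv2.resize(f[75:240,200:360,::-1],None,fx=3.6,fy=3.6,interpolation=2))
E
```

```text
before press 278.0 93 220
[(129, 188, 204), (130, 189, 204), (131, 190, 201), (132, 191, 199), (133, 191, 201), (134, 191, 190), (135, 190, 172), (136, 178, 116), (137, 130, 56), (138, 127, 65), (139, 181, 136), (140, 193, 180), (141, 194, 197), (142, 193, 199), (143, 173, 198), (144, 112, 208), (145, 63, 219), (146, 40, 229), (147, 34, 233), (148, 33, 234), (149, 32, 234), (150, 33, 234), (151, 33, 234), (152, 33, 234), (153, 33, 234), (154, 34, 234), (155, 33, 234), (156, 32, 234), (157, 34, 234), (158, 33, 233), (159, 35, 232), (160, 33, 234), (161, 34, 232), (162, 33, 233), (163, 35, 233), (164, 34, 234), (165, 34, 232), (166, 34, 232), (167, 34, 232), (168, 35, 233), (169, 34, 232), (170, 35, 231), (171, 35, 232), (172, 34, 232), (173, 34, 232), (174, 37, 232), (175, 41, 228), (176, 57, 208), (177, 108, 194), (178, 164, 187), (179, 194, 168), (180, 180, 122), (181, 136, 64), (182, 106, 59), (183, 174, 103), (184, 186, 151), (185, 190, 176), (186, 189, 183), (187, 187, 184), (188, 187, 184), (189, 185, 185), (190, 186, 184), (191, 188, 183), (192, 185, 182), (193, 186, 181), (194
[... 446 characters left out ...]
(153, 33, 235), (154, 31, 234), (155, 31, 235), (156, 33, 234), (157, 31, 235), (158, 33, 234), (159, 31, 234), (160, 31, 235), (161, 33, 234), (162, 31, 235), (163, 34, 234), (164, 33, 235), (165, 31, 235), (166, 33, 234), (167, 33, 234), (168, 34, 233), (169, 35, 233), (170, 34, 234), (171, 34, 232), (172, 34, 232), (173, 35, 232), (174, 35, 232), (175, 36, 233), (176, 38, 231), (177, 46, 220), (178, 80, 199), (179, 141, 190), (180, 187, 190), (181, 191, 189), (182, 186, 192), (183, 186, 191), (184, 186, 187), (185, 184, 169), (186, 171, 125), (187, 129, 69), (188, 99, 56), (189, 141, 83), (190, 172, 127), (191, 182, 165), (192, 186, 179), (193, 185, 183), (194, 185, 185), (195, 185, 183)]
```

View pics/crop9.png

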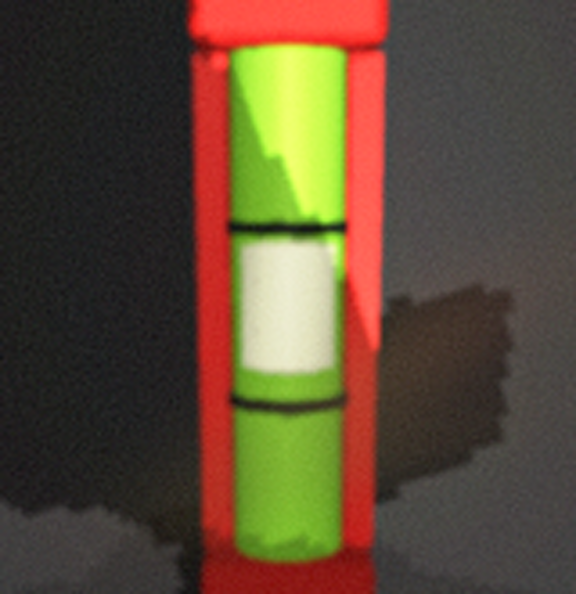

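The measure had taken the line pixel as part of the bubble. By the profile the bubble spans rows 141.6–178.2 and the lines are at 138.1 and 188.0, so the true offset is about +1.5 mm. Pressing on this end shifts it about 2 mm from -0.6 mm. That is inside the lines, but I ease the push by 1 mm for more margin and fix the measure.

```bash
sed -i 's/b=s<90; k=/b=(s<90)\&(v>150); k=/' h.py; python3 -m handwheel '{"delta_pos": [[0,0,0.05],[0,0,0.1],[0,0,0.1],[0,0,0.1],[0,0,0.1],[0,0,0.1],[0,0,0.1],[0,0,0.1],[0,0,0.1],[0,0,0.1],[0,0,0.1],[0,0,0.1]], "turn": [0,0,0,0,0,0,0,0,0,0,0,0], "claw": [-1,-1,-1,-1,-1,-1,-1,-1,-1,-1,-1,-1]}';  python3 -m handwheel '{"delta_pos": [[0,0,0],[0,0,0],[0,0,0],[0,0,0],[0,0,0],[0,0,0],[0,0,0],[0,0,0],[0,0,0],[0,0,0]], "turn": [0,0,0,0,0,0,0,0,0,0], "claw": [-1,-1,-1,-1,-1,-1,-1,-1,-1,-1]}'; python3 - <<'E'
from h import *
measure(dict(np.load("wrist8.npz")))
for k in range(3):
    d=snapshot("wrist"); measure(d); print(np.round(status.read_state()['ft_force'],1))
cv2.imwrite("pics/wrist10.png",cv2.resize(d["frame"][75:240,200:360,::-1],None,fx=3.6,fy=3.6,interpolation=2))
s=status.read_state(); print(s["time"],s['tcp_pos'])
E
```

```text
time: 22.5
tcp_pos: [0.5654, 0.0528, 0.1701]
ee_rot: [0.001, 0.808, 0.589, 0.0]
ft_force: [-4.5, -0.4, 10.3]
opening: -0.0
time: 23.5
tcp_pos: [0.5654, 0.0528, 0.1701]
ee_rot: [0.001, 0.808, 0.589, 0.0]
ft_force: [-3.6, -0.7, 11.6]
opening: -0.0004
lines [137.19 181.86] sep mm 23.8 bubble len 17.2 offset mm (+ = image up) -0.32 vial mid [0.5805 0.1011 0.165 ] yaw 1.258
lines [138.06 187.97] sep mm 23.7 bubble len 17.3 offset mm (+ = image up) 0.97 vial mid [0.5808 0.1009 0.165 ] yaw 1.26
[-3.4 -0.7 10.5]
lines [138.05 187.98] sep mm 23.7 bubble len 17.3 offset mm (+ = image up) 1.01 vial mid [0.5808 0.1009 0.165 ] yaw 1.26
[-3.9  0.5 10. ]
lines [138.06 187.98] sep mm 23.7 bubble len 17.3 offset mm (+ = image up) 0.98 vial mid [0.5808 0.1009 0.165 ] yaw 1.26
[-3.3 -0.8 10.1]
23.65 [0.56539036 0.05284365 0.17010198]
```

View pics/wrist10.png

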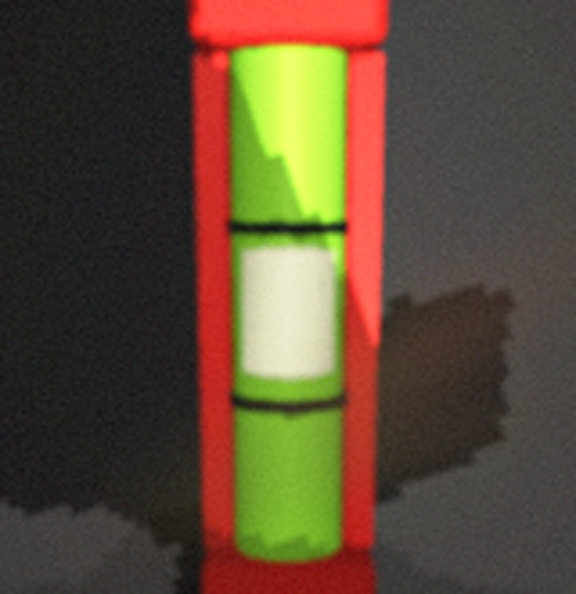

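The bubble rests between the lines at +1.0 mm, steady over three pictures. The push is about 10 N, or about 14 N on the plate with the level's weight. I hand in.

```bash
python3 -c "
from rig import close_job
print(close_job())"
```

```text
the job is handed in; nothing more can be done
None
```

I stood the large red level on the middle of the plate in line with the foot and let it go. I turned the knob about 2.4 rad clockwise, let go, and handed the job in with the shut fingers pressing on the level's foot-side solid end. The run took about 24 s of the 72 s allowed; `close_job()` gave no verdict.

**Last checks:**

| Check | Measured | Limit |
|---|---|---|
| Bubble, knob free, before pressing | -0.3 to -0.6 mm | ±2.5 mm |
| Bubble while pressing (three pictures) | +1.0 mm, steady | ±2.5 mm |
| Finger push | about 10 N | above 2 N |
| Level on plate, with its weight | about 14 N | 6–40 N |
| Level to the plate's middle | within about 5 mm | 45 mm |
| Level to the line to the foot | within about 0.02 rad | 0.2 rad |

- **Bystanders:** the bottle, jar, mug and spatula showed no visible shift in the top view.
- **Disagreement:** one bubble reading while pressing showed +2.7 mm, because the script took a black-line pixel as part of the bubble. The profile put it at about +1.5 mm.
- **Adjustment:** pressing on this end does shift the bubble by 1 to 2 mm, so I eased the push from 15 N to 10 N before handing in.

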